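# Torque down the carving mount's clamp bolt

### The job

Take the blue-handled click wrench from its wooden rest, push its square socket fully down over the brass bolt head on the carving mount, and turn it clockwise (seen from above) until the bolt is tight and the handle breaks over at its knuckle with a click. Stop right there: do not keep bending the handle once it has clicked, and never lean hard on the bolt. Then let go, leaving the wrench sitting fully down on the bolt with its handle sprung back straight, the bolt tight, and everything else on the bench where it was.

Things in the scene. Friction and masses are not known exactly. Their poses are not given: they have to be found in the camera images.
- grip (a point): Centre of the wrench's blue handle, a straight bar 20 mm wide, 20 high, 100 long: 140 mm from the socket's middle and 20 mm above the level of the socket's mouth. Frame: y along the handle towards the head, x across it, z up; it bends with the handle. Wrench loose, about 0.3 kg, balance point 25 mm from the socket's middle.
- knuckle (a point): Upright hinge in the wrench, 45 mm from the socket's middle, 95 mm from the grip centre. Rigid up to 0.8 N m (8.5 N across the grip; up to 20 N if the fingers resist its turning); pulled clockwise harder, the handle gives way and bends at that same, no longer rising pull; stop at 0.45 rad. A clean click bends 0.06 to 0.2 rad; 0.25 is over-bent. It springs straight when eased off.
- socket (a point): Middle of the socket's mouth, on the underside of the wrench's steel head (50 mm square, 31 high). Socket: square, 33 mm across, 23 deep, open below. x and y along its sides, z up; the handle leaves along -y. Does not turn with the handle's bend.
- bolt_seat (a point): Foot of the brass bolt's upright square head, on its axis, on the steel plate (50 mm above the bench) where the socket's mouth rests when fully down. Head: 30 mm across flats, 22 high, top 6 mm tapered to 20 mm as a lead-in. x and y normal to the flats, turning with the bolt, z up; same every quarter turn. The socket has 0.1 rad of play on it either way.
- bolt_dot (a point): White paint dot on a flat of the bolt head, 18 mm from the axis, 8 mm above the plate; turns with the bolt. The bolt runs easily clockwise seen from above (0.15 N m) for an unknown 0.2 to 0.75 rad, then goes solid. It stays where it is turned to.
- mount: Fixed carving mount: dark wooden base 100 x 200 mm, the bolt's steel plate (84 mm square) on one end, a small half-carved owl (64 mm thick, top 154 mm above the bench) clamped on the other. Origin on the bolt's axis at bench height; y from bolt to owl (108 mm to its middle), z up. A handle pointing to -y and turned clockwise, to -x, keeps clear of the owl; past 50 mm from the axis it has open bench below.
- rest: Fixed wooden rest on which the wrench lies, socket down. Origin: on the bench under the socket's middle; handle along -y. Cork pad under the head, its top 40 mm above the bench; a post under the handle's far end, 184 mm out, 12 mm long, with cheeks 10 mm high on both sides, so lift straight up. Base board 90 x 260 mm, 14 mm high.
- gouge: Bystander, leave alone: carving gouge with a light wooden handle, 200 mm long, 26 mm high, lying flat. Origin under it near the ferrule.
- flat_chisel: Bystander, leave alone: flat chisel with a dark handle, 200 mm long, 26 mm high. Origin under it near the ferrule.
- mallet: Bystander, leave alone: round wooden mallet lying down, 96 mm thick, 270 mm long. Origin under the head's end.
- wax_tin: Bystander, leave alone: round amber wax jar, 72 mm wide, 45 mm high. Origin under its middle.
- sanding_block: Bystander, leave alone: cork sanding block 110 x 65 x 35 mm. Origin under its middle.
- pencil_mug: Bystander, leave alone: blue mug 76 mm wide, 90 mm high. Origin under its middle.
Mind the look-alikes: they are no part of the job. Of the things shaped like the part that bears grip, the bare steel one is meant.

How it is judged:
On the way, in this order (a step that is already met when the one before it is completed fails the run):
1. the wrench's socket is fully down on the bolt head (horizontal distance between socket and bolt_seat below 0.005 m and z of socket in the frame of mount below 0.056 m and angle between socket's own z axis and vertical below 0.3 rad and angle between the x axis of grip and the x axis of socket, either way round below 0.05 rad), for 0.2 s.
2. turned clockwise on the bolt until it is tight and the handle breaks over (bent over 0.06 rad with the socket still on the bolt) (horizontal distance between socket and bolt_seat below 0.005 m and z of socket in the frame of mount below 0.056 m and angle between socket's own z axis and vertical below 0.3 rad and angle between the x axis of grip and the x axis of socket, either way round above 0.06 rad and distance of bolt_dot from where it was at the start of the episode above 0.0025 m), for 0.05 s.
At the end, for the whole second after the job is handed in: After the click the wrench is let go, at rest on the bolt: socket mouth within 5 mm sideways of the axis and under 6 mm above the plate, tilt under 0.3 rad, handle bent under 0.05 rad, the bolt turned (dot over 2.5 mm from its start), bystanders within 15 mm (all of step 1 and distance of bolt_dot from where it was at the start of the episode above 0.0025 m and linear speed of wrench below 0.02 m/s and distance of each of gouge, flat_chisel, mallet, wax_tin, sanding_block, pencil_mug from where it was at the start of the episode below 0.015 m); the robot touches nothing.
It fails at once if the handle is over-bent: 0.25 rad or more at its knuckle (angle between the x axis of grip and the x axis of socket, either way round above 0.25 rad).
It fails at once if the wrench is forced on the mount and bolt with more than 150 N (contact force between wrench and mount above 150 N).
It fails at once if a bystander is shoved more than 15 mm (distance of any of gouge, flat_chisel, mallet, wax_tin, sanding_block, pencil_mug from where it was at the start of the episode above 0.015 m).
It also fails if it takes over 69 s, if anything falls off the work surface, if the arm or the gripper's body presses on something with over 40 N, if the wrist force passes 120 N, or if a joint passes its speed limit or range.

### The arm

A 6-joint arm with a two-finger parallel gripper is mounted at the origin on the work surface. World frame = base frame: x ahead of the robot, y to its left, z up, the work surface at z = 0. Lengths are in m, angles in rad, forces in N, time in s.
With the tool pointing down it reaches from about 0.275 to 0.725 m from the base axis. Payload 15.9 kg.
Tool frame: the origin (TCP) lies on the front face of the gripper's body, between the roots of the fingers; the fingertips stand 73 mm ahead of it and the grasp point (between the pads) lies 54 mm ahead of it (r.tips_ahead is the distance from the TCP to the fingertips, in m); z points along the fingers, y is the line along which they close (so a half turn about z gives the same grasp; the last joint's range is limited). The gripper opens to 85 mm and grips with 20 to 120 N. Pads are 22 mm wide; open, the fingers measure 114 mm over their backs; the gripper's body (76 mm by 85 mm) begins 54 mm behind the grasp point. The pads swing forward as they close: fully open they stand 13 mm farther back than shut.
Start: joints at [0, 0.213, -0.034, 1.323, 0, 1.571], TCP at [0.5, -0, 0.304] pointing down, gripper open.
Joint ranges: [-2.98, 2.98], [-0.74, 1.72], [-1.14, 1.35], [-2.1, 2.04], [-1.57, 1.44], [-3.14, 3.14]. Speed limits (rad/s): [1.89, 1.89, 2.39, 2.57, 3.14, 3.14].

### API

Orientations are given as a unit quaternion [w, x, y, z].
In Python, from rig import readout, eyes, r gives the robot as it stands.
- The arm moves only by the tool arm_command, never from a script. Its argument "motion" is a list of rows, each an object of numbers: "x", "y", "z": the shift along the world's x, y, z in mm; "turn": the turn about the world's z in degrees. A call has 1 to 10 rows; each row shifts and turns the commanded pose from where the row before left it; what a row does not reach is not made up. A row lasts 1/10 s, in which the tool goes at most 50 mm and 8.59 degrees, less where a joint would pass 70% of its speed; a pose out of reach is approached as far as the arm can. A call with a gripper value outside its range is refused whole. "fingers" is the closure, from -1 (fully open) to 1 (shut), set as the call begins (left out, the last holds). The fingers move at their own pace and stop on an object; "grip_force" is the grip in N (left out, the last holds). Time passes only in rows, so rows that do not move let the fingers close. It gives the time, the measured TCP pose, the force, the opening and the grip force at its end, in the units of the state.
- readout.read_state(): the state, without advancing time (a new reading comes with each control period).
- eyes.capture(name): name is "scene" or "side" or "wrist"; returns (picture, depth): 400x640x3 uint8, blue, green, red; 400x640 float32, m along the optical axis (not along the pixel's ray), 0 where there is no reading.
- eyes.calibration(name): a dict with "fx", "fy", "cx", "cy" (pixels), "k1" (the pictures are not rectified: a ray, as slopes to the right and down, at radius r is drawn at 1 + k1 r^2 times it, then the intrinsics apply), "R" (3x3) and "t" (3): a world point X has camera coordinates R X + t. Camera axes: x right, y down, z forward; pixel columns grow to the right and rows downward; lengths in m; the calibration is good to about 2 mm. A picture is of the moment at which its call begins: read the wrist's pose just before it. calibration takes no time and is no camera call; for the wrist camera it gives the pose at the moment of the call.
- r.job_done(): hands the job in; it is judged then, once.
Trained networks look in the newest picture that a camera, given by its name, has taken for a name from the list of things; names that differ only in an ending like _2 or _b are one class to them, and where a whole thing is asked for, a point or a joint stands for the part that bears it (a point fixed in the world has none). Each returns a list of dicts, best first, with "confidence" (0 to 1); they miss things now and then, are a little off and sometimes report something else, mostly with a low value. They report only what shows in the picture. A call takes as long as a camera call. They do not tell look-alikes from the thing itself.
- eyes.look_for(target, camera): "location" ([x, y, z] in m, in world coordinates, good to about 4 mm: the middle of the surface that is visible of it).
The state is a dict: "time_s": time; "joint_pos": joint angles; "joint_vel": joint speeds; "joint_torque": joint torques, N m; "eef_pos": TCP position; "tool_rot": TCP orientation; "ft_force": force on the tool from outside, world axes, zero at the start; "torque": the same for the moment, N m; "opening": opening from 0.0 (shut) to 1.0 (fully open); "grasp_force": force on a finger pad.
Only numpy, scipy, OpenCV 4.12 (cv2) and the standard library are available. Lean on these libraries where they do the work, as an engineer would, in place of code of your own. Each camera call takes 0.05 s, during which the arm holds its last target. There are 200 camera calls.

## Working session

There is one attempt and no reset: what is moved stays moved. The work goes in short steps, Python scripts to look and compute and a tool call to move; the robot and the scene stay as the last step left them, time stands still between calls to the robot, and variables do not carry over. Pictures are saved under pics/ and viewed, at most 12 in all, crops included, and the job is handed in when it is done.

Besides the shell and the picture viewer there is one more tool, called after "Request:" as a command line: name --argument value ..., lists and objects as JSON in quotes. arm_command: Moves the arm, as the interface text tells. Its arguments: {"type":"object","properties":{"motion":{"type":"array"},"fingers":{"type":"number"},"grip_force":{"type":"number"}},"required":["motion"]}

```bash
mkdir -p pics; cat > h.py <<'E'
import numpy as np, cv2
from rig import readout, eyes, r
def cloud(name, save=None):
    c=eyes.calibration(name); img,d=eyes.capture(name)
    if save: cv2.imwrite('pics/'+save,img)
    K=np.array([[c['fx'],0,c['cx']],[0,c['fy'],c['cy']],[0,0,1.]])
    h,w=d.shape; u,v=np.meshgrid(np.arange(w),np.arange(h))
    p=np.stack([u,v],-1).reshape(-1,1,2).astype(float)
    n=cv2.undistortPoints(p,K,np.array([c['k1'],0,0,0.])).reshape(h,w,2)
    P=np.dstack([n*d[...,None],d])
    W=(P-np.array(c['t']))@np.array(c['R'])
    W[d==0]=np.nan
    return img,W,c
E
python3 - <<'E'
from h import *
for n in ['scene','side']:
    img,W,c=cloud(n,n+'1.png'); np.save(n+'W.npy',W)
    for t in ['grip','socket','bolt_seat','bolt_dot','mount','rest']:
        print(n,t,[(np.round(x['location'],3),round(x['confidence'],2)) for x in eyes.look_for(t,n)][:4])
cv2.imwrite('pics/both.png',np.vstack([cv2.imread('pics/scene1.png')]))
E
```

```text
scene grip [(array([ 0.563, -0.345,  0.068]), 0.6), (array([0.71 , 0.23 , 0.043]), 0.6), (array([ 0.288, -0.598,  0.019]), 0.56)]
scene socket [(array([ 0.302, -0.506,  0.018]), 0.93), (array([ 0.561, -0.262,  0.067]), 0.78)]
scene bolt_seat [(array([0.565, 0.202, 0.067]), 0.67)]
scene bolt_dot [(array([0.563, 0.199, 0.066]), 0.64)]
scene mount [(array([0.583, 0.266, 0.049]), 0.59)]
scene rest [(array([ 0.582, -0.31 ,  0.015]), 0.87), (array([0.37 , 0.311, 0.031]), 0.32)]
side grip [(array([ 0.552, -0.351,  0.065]), 0.68)]
side socket [(array([ 0.319, -0.476,  0.027]), 0.86), (array([ 0.551, -0.281,  0.068]), 0.67), (array([0.545, 0.251, 0.05 ]), 0.5)]
side bolt_seat [(array([0.551, 0.191, 0.063]), 0.4), (array([ 0.356, -0.302,  0.02 ]), 0.4)]
side bolt_dot []
side mount [(array([0.543, 0.253, 0.05 ]), 0.9)]
side rest [(array([ 0.544, -0.339,  0.015]), 0.73)]
```

View pics/scene1.png

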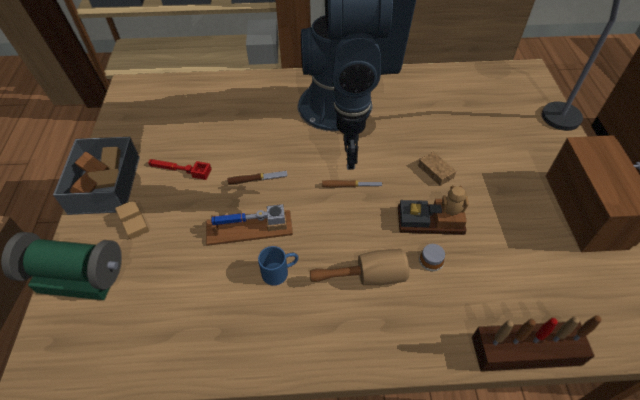

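View pics/side1.png

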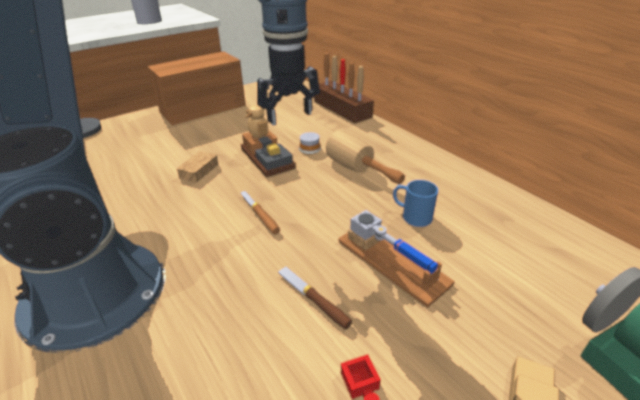

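Wrench candidates in the scene view are the blue-handled one with a steel head on the rest, with its handle at (228,218) and head at (275,214), and the all-red one lying on the bench at (185,168). I choose the blue one with the bare steel head. The bolt is at (416,210), with the owl to its right at (456,200). In the side view the wrench head is at (366,225) and the handle at (416,255).

```bash
cat > m.py <<'E'
from h import *
import sys
def seg(img,W,kind,box):
    hsv=cv2.cvtColor(img,cv2.COLOR_BGR2HSV); H,S,V=[hsv[...,i].astype(int) for i in range(3)]
    m={'blue':(abs(H-115)<12)&(S>150),'steel':(S<70)&(V>90),'brass':(H>18)&(H<35)&(S>110),'dark':(S<90)&(V<110)}[kind]
    b=np.array(box); P=np.nan_to_num(W,nan=9)
    m=m&((P>b[:,0])&(P<b[:,1])).all(-1)
    return m
def info(P):
    xy=P[:,:2].astype(np.float32); (c,s,a)=cv2.minAreaRect(xy)
    return len(P),'mean',P.mean(0).round(4),'rect',np.round(c,4),np.round(s,4),round(a,1),'z',np.percentile(P[:,2],[5,50,95]).round(4)
E
python3 - <<'E'
from m import *
for n in ['scene','side']:
    img=cv2.imread(f'pics/{n}1.png'); W=np.load(n+'W.npy')
    for k,b in [('blue',[(.5,.62),(-.46,-.26),(.045,.09)]),('steel',[(.5,.62),(-.32,-.2),(.062,.09)]),('brass',[(.5,.62),(.15,.25),(.06,.09)]),('steel',[(.48,.64),(.1,.3),(.04,.058)]),('dark',[(.48,.64),(.1,.3),(.04,.058)])]:
        m=seg(img,W,k,b)
        if m.sum()>5: print(n,k,*info(W[m]))
    # highest points around owl and mount
    P=W.reshape(-1,3);P=P[~np.isnan(P[:,0])]
    q=P[(abs(P[:,0]-.56)<.1)&(P[:,1]>.24)&(P[:,1]<.4)&(P[:,2]>.1)&(P[:,2]<.18)]
    print('owl',*info(q)) if len(q)>5 else 0
    q=P[(abs(P[:,0]-.56)<.1)&(P[:,1]>.12)&(P[:,1]<.4)&(P[:,2]>.02)&(P[:,2]<.06)]
    print('mount',*info(q))
im=cv2.imread('pics/scene1.png'); a=cv2.resize(im[190:250,195:305],None,fx=7,fy=5,interpolation=2)
b=cv2.resize(im[180:240,385:480],(770,290),interpolation=2);cv2.imwrite('pics/c1.png',np.vstack([a,b]))
E
```

```text
scene blue 234 mean [ 0.5655 -0.358   0.0678] rect [ 0.5634 -0.3556] [0.023  0.0954] 5.0 z [0.0562 0.0697 0.0746]
scene steel 196 mean [ 0.5534 -0.2475  0.071 ] rect [ 0.5524 -0.259 ] [0.052  0.1207] 3.1 z [0.066  0.0712 0.0758]
scene brass 93 mean [0.5597 0.2023 0.0696] rect [0.5585 0.2023] [0.0294 0.0289] 81.1 z [0.0621 0.0702 0.075 ]
scene dark 570 mean [0.5616 0.2026 0.0504] rect [0.5557 0.2071] [0.0929 0.0887] 83.4 z [0.0442 0.0507 0.0548]
owl 462 mean [0.5755 0.3068 0.1298] rect [0.5688 0.3113] [0.0738 0.0552] 87.3 z [0.1037 0.1317 0.1534]
mount 1274 mean [0.5795 0.2351 0.0424] rect [0.5623 0.258 ] [0.2005 0.1023] 84.4 z [0.0215 0.0482 0.0585]
side blue 389 mean [ 0.5553 -0.3688  0.0659] rect [ 0.5569 -0.3614] [0.0171 0.0949] 5.0 z [0.0572 0.0677 0.0702]
side steel 499 mean [ 0.5472 -0.2418  0.0683] rect [ 0.552  -0.2589] [0.0518 0.1205] 4.3 z [0.0632 0.0683 0.0732]
side brass 69 mean [0.5525 0.1969 0.066 ] rect [0.554  0.1995] [0.0353 0.0303] 70.5 z [0.0612 0.0665 0.0704]
side steel 187 mean [0.5543 0.1915 0.0471] rect [0.5555 0.2007] [0.0824 0.082 ] 82.9 z [0.0452 0.047  0.049 ]
side dark 342 mean [0.5452 0.1917 0.0466] rect [0.5518 0.2245] [0.1391 0.0789] 87.3 z [0.0415 0.0467 0.0509]
owl 344 mean [0.5582 0.2944 0.1262] rect [0.5648 0.3011] [0.051  0.0665] 32.1 z [0.1028 0.1278 0.1489]
mount 1042 mean [0.5466 0.2239 0.044 ] rect [0.5565 0.2511] [0.1955 0.093 ] 84.6 z [0.0228 0.0464 0.058 ]
```

View pics/c1.png

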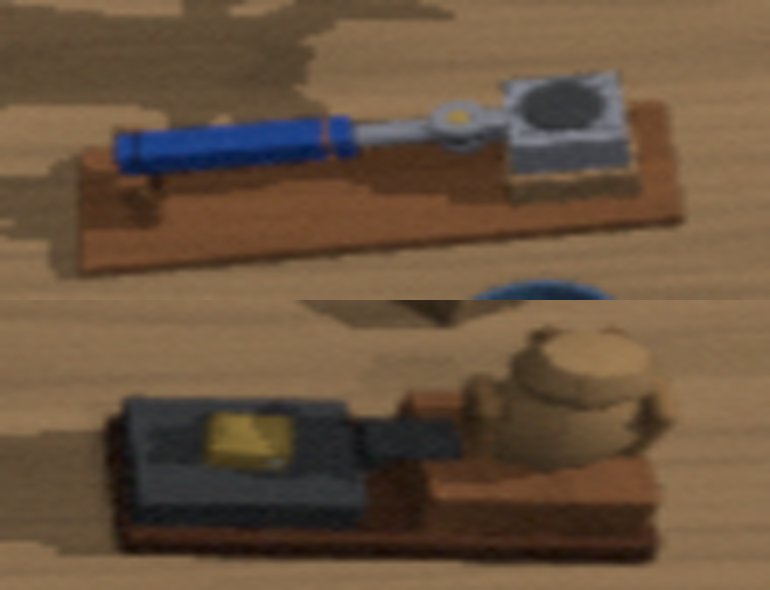

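The crop confirms the choice: blue bar handle, knuckle at (458,115), and a steel head with a dark cap at (562,105). The brass bolt on its plate is at (250,440). Next I move above the wrench and take a close wrist look.

Request:
arm_command --motion '[{"x":10,"y":-50},{"x":10,"y":-50},{"x":10,"y":-50},{"x":10,"y":-50},{"x":10,"y":-50},{"x":8,"y":-50},{"y":-40},{"x":0},{"x":0}]' --fingers -1

```text
invalid input at $.motion[0]: expected keys x, y, z, turn
```

```bash
python3 - <<'E'
from m import *
s=readout.read_state(); print({k:np.round(s[k],3) for k in ['time_s','eef_pos','tool_rot','joint_pos','ft_force']})
img,W,c=cloud('wrist','w1.png')
for k,b in [('blue',[(.5,.62),(-.46,-.26),(.06,.09)]),('steel',[(.5,.62),(-.26,-.18),(.062,.09)])]:
    m=seg(img,W,k,b)
    if m.sum()>5: print(k,*info(W[m]))
E
```

```text
{'time_s': np.float64(0.7), 'eef_pos': array([ 0.5  , -0.   ,  0.304]), 'tool_rot': array([ 0.   ,  0.707,  0.707, -0.   ]), 'joint_pos': array([-0.   ,  0.213, -0.034,  1.324, -0.   ,  1.571]), 'ft_force': array([0.173, 0.288, 0.239])}
steel 436 mean [ 0.5485 -0.1981  0.0686] rect [ 0.5471 -0.205 ] [0.0484 0.0229] 2.7 z [0.063  0.0698 0.0714]
```

View pics/w1.png

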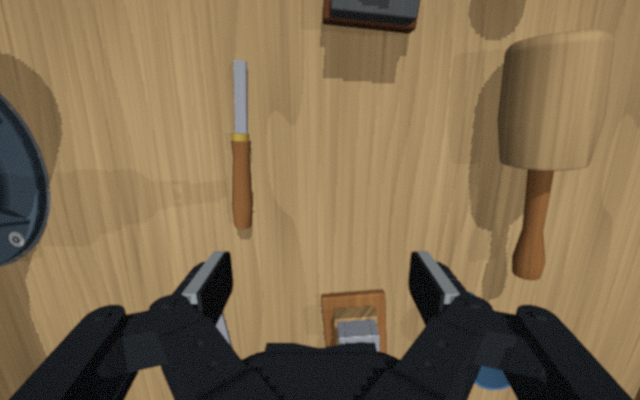

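The move was refused because every row needs all four keys, so this is the view from the start pose. The fingers close along world x, the plate edge is at the top (370,10) and the wrench head at the bottom (358,330).

Request:
arm_command --motion '[{"x":10,"y":-48,"z":0,"turn":4},{"x":10,"y":-48,"z":0,"turn":0},{"x":10,"y":-48,"z":0,"turn":0},{"x":10,"y":-48,"z":0,"turn":0},{"x":10,"y":-48,"z":0,"turn":0},{"x":10,"y":-48,"z":0,"turn":0},{"x":0,"y":-48,"z":0,"turn":0},{"x":0,"y":0,"z":0,"turn":0},{"x":0,"y":0,"z":0,"turn":0},{"x":0,"y":0,"z":0,"turn":0}]' --fingers -1

```text
time_s: 1.75
eef_pos: [0.5601, -0.3352, 0.304]
tool_rot: [-0.0, 0.682, 0.732, 0.0]
ft_force: [-0.3, 0.4, 0.3]
opening: 1.001
grasp_force: 0.0
```

```bash
python3 - <<'E'
from m import *
s=readout.read_state(); print({k:np.round(s[k],3) for k in ['time_s','eef_pos','tool_rot','joint_pos','ft_force']})
img,W,c=cloud('wrist','w2.png')
for k,b in [('blue',[(.5,.62),(-.46,-.26),(.06,.09)]),('steel',[(.5,.62),(-.26,-.18),(.062,.09)])]:
    m=seg(img,W,k,b)
    if m.sum()>5: print(k,*info(W[m]))
E
```

```text
{'time_s': np.float64(1.75), 'eef_pos': array([ 0.56 , -0.335,  0.304]), 'tool_rot': array([-0.   ,  0.682,  0.732,  0.   ]), 'joint_pos': array([-0.539,  0.553,  0.46 ,  1.478,  0.   ,  0.961]), 'ft_force': array([-0.303,  0.367,  0.251])}
blue 1409 mean [ 0.5599 -0.358   0.0693] rect [ 0.5598 -0.358 ] [0.0178 0.0974] 4.3 z [0.068  0.0693 0.0705]
steel 2474 mean [ 0.5496 -0.223   0.0704] rect [ 0.5497 -0.2277] [0.0503 0.0654] 4.6 z [0.0676 0.0701 0.0744]
```

View pics/w2.png

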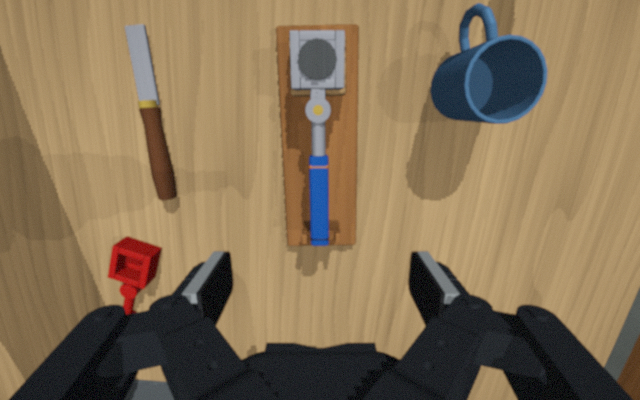

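The view shows the wrench on its rest: head (318,60), knuckle (318,110), blue handle (319,200). The measured heights and sizes match, with the handle 97 mm long and its top at 0.069 m.

Request:
arm_command --motion '[{"x":-1,"y":-13,"z":-40,"turn":0.4},{"x":0,"y":0,"z":-40,"turn":0},{"x":0,"y":0,"z":-40,"turn":0},{"x":0,"y":0,"z":-40,"turn":0},{"x":0,"y":0,"z":-20,"turn":0},{"x":0,"y":0,"z":-10,"turn":0},{"x":0,"y":0,"z":0,"turn":0},{"x":0,"y":0,"z":0,"turn":0}]'

```text
time_s: 2.6
eef_pos: [0.5597, -0.3489, 0.1155]
tool_rot: [0.001, 0.679, 0.734, 0.0]
ft_force: [0.6, -0.4, 0.8]
opening: 0.998
grasp_force: 0.0
```

Request:
arm_command --motion '[{"x":0,"y":0,"z":0,"turn":0},{"x":0,"y":0,"z":0,"turn":0},{"x":0,"y":0,"z":0,"turn":0},{"x":0,"y":0,"z":0,"turn":0},{"x":0,"y":0,"z":0,"turn":0},{"x":0,"y":0,"z":0,"turn":0},{"x":0,"y":0,"z":0,"turn":0},{"x":0,"y":0,"z":0,"turn":0},{"x":0,"y":0,"z":0,"turn":0},{"x":0,"y":0,"z":0,"turn":0}]' --fingers 1 --grip_force 110

```text
time_s: 3.6
eef_pos: [0.5591, -0.3491, 0.1144]
tool_rot: [0.0, 0.679, 0.734, 0.0]
ft_force: [-1.7, 0.9, 5.5]
opening: 0.217
grasp_force: 107.9
```

Request:
arm_command --motion '[{"x":0,"y":0,"z":5,"turn":0},{"x":0,"y":0,"z":10,"turn":0},{"x":0,"y":0,"z":15,"turn":0},{"x":0,"y":0,"z":30,"turn":0},{"x":0,"y":0,"z":30,"turn":0},{"x":0,"y":0,"z":30,"turn":0},{"x":0,"y":0,"z":30,"turn":0},{"x":0,"y":0,"z":0,"turn":0},{"x":0,"y":0,"z":0,"turn":0},{"x":0,"y":0,"z":0,"turn":0}]'

```text
time_s: 4.6
eef_pos: [0.5586, -0.3488, 0.2627]
tool_rot: [-0.001, 0.679, 0.734, -0.0]
ft_force: [-0.0, -0.2, -3.0]
opening: 0.216
grasp_force: 107.8
```

```bash
python3 - <<'E'
from m import *
s=readout.read_state(); print({k:np.round(s[k],4) for k in ['time_s','eef_pos','tool_rot','joint_pos','ft_force','torque','opening']})
img,W,c=cloud('wrist','w3.png')
P=W.reshape(-1,3);P=P[~np.isnan(P[:,0])]
e=s['eef_pos']; zg=e[2]-.054
q=P[(abs(P[:,0]-.551)<.05)&(P[:,1]>-.262)&(P[:,1]<-.16)&(P[:,2]>.1)]
print('head',*info(q))
A=np.c_[q[:,:2]-q[:,:2].mean(0),np.ones(len(q))];print('slope',np.linalg.lstsq(A,q[:,2],rcond=None)[0].round(4))
m=seg(img,W,'blue',[(.5,.62),(-.46,-.26),(.1,.3)]);print('blue',*info(W[m])) if m.sum()>5 else 0
E
```

```text
{'time_s': np.float64(4.6), 'eef_pos': array([ 0.5586, -0.3488,  0.2627]), 'tool_rot': array([-9.000e-04,  6.794e-01,  7.337e-01, -2.000e-04]), 'joint_pos': array([-5.5810e-01,  5.6630e-01,  3.7860e-01,  1.3849e+00, -1.0000e-04,
        9.3590e-01]), 'ft_force': array([-0.0168, -0.1522, -2.9838]), 'torque': array([-0.3541, -0.0009,  0.0221]), 'opening': np.float64(0.2162)}
head 6015 mean [ 0.551  -0.248   0.2127] rect [ 0.551  -0.2519] [0.0499 0.0218] 4.2 z [0.1942 0.2161 0.2183]
slope [ 0.0276 -0.4279  0.2127]
blue 6518 mean [ 0.5582 -0.3428  0.2181] rect [ 0.5613 -0.3432] [0.0966 0.0707] 34.7 z [0.2159 0.2173 0.2185]
```

View pics/w3.png

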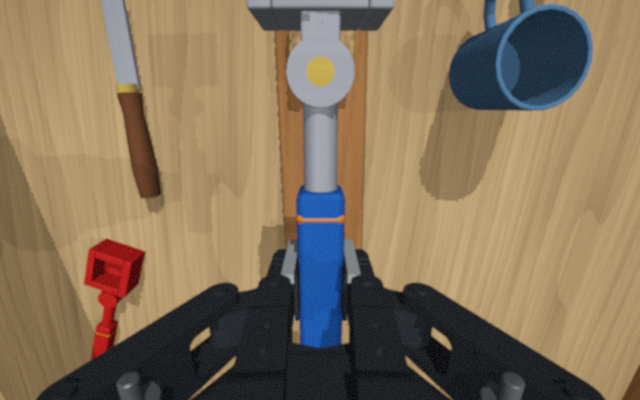

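The wrench is held level, with no droop. In view are the head front (320,10), the knuckle (320,70) and the handle between the pads. Next I carry it beside the bolt and measure the bolt.

Request:
arm_command --motion '[{"x":-8,"y":44,"z":0,"turn":-1},{"x":-8,"y":44,"z":0,"turn":-1},{"x":-8,"y":44,"z":0,"turn":-1},{"x":-8,"y":44,"z":0,"turn":-1},{"x":-8,"y":44,"z":0,"turn":-1},{"x":-8,"y":44,"z":0,"turn":-1},{"x":-8,"y":44,"z":0,"turn":-1},{"x":-8,"y":44,"z":0,"turn":-1},{"x":-8,"y":44,"z":0,"turn":-1},{"x":-8,"y":44,"z":0,"turn":-1}]'

```text
time_s: 5.65
eef_pos: [0.4777, 0.0925, 0.2631]
tool_rot: [-0.0, 0.741, 0.671, -0.001]
ft_force: [0.4, -0.2, -3.6]
opening: 0.212
grasp_force: 107.8
```

Request:
arm_command --motion '[{"x":0,"y":0,"z":0,"turn":0},{"x":0,"y":0,"z":0,"turn":0},{"x":0,"y":0,"z":0,"turn":0}]'

```text
time_s: 5.95
eef_pos: [0.4788, 0.0903, 0.2634]
tool_rot: [-0.0, 0.741, 0.672, -0.001]
ft_force: [-0.8, -0.3, -3.1]
opening: 0.214
grasp_force: 107.8
```

```bash
python3 - <<'E'
from m import *
s=readout.read_state(); print({k:np.round(s[k],4) for k in ['time_s','eef_pos','tool_rot','joint_pos']})
img,W,c=cloud('wrist','w4.png'); np.save('w4.npy',W)
B=[(.5,.62),(.15,.25)]
m=seg(img,W,'brass',B+[(.05,.09)]);print('brass',*info(W[m]))
m=seg(img,W,'brass',B+[(.069,.09)]);print('brass top',*info(W[m]))
P=W.reshape(-1,3);P=P[~np.isnan(P[:,0])]
q=P[(abs(P[:,0]-.556)<.07)&(P[:,1]>.14)&(P[:,1]<.3)&(P[:,2]>.043)&(P[:,2]<.056)];print('plate',*info(q))
E
```

```text
{'time_s': np.float64(5.95), 'eef_pos': array([0.4788, 0.0903, 0.2634]), 'tool_rot': array([-1.000e-04,  7.409e-01,  6.716e-01, -5.000e-04]), 'joint_pos': array([ 1.8660e-01,  1.9880e-01, -1.5470e-01,  1.2184e+00, -3.0000e-04,
        1.8555e+00])}
brass 1639 mean [0.5533 0.2014 0.0683] rect [0.5574 0.2018] [0.0309 0.0349] 78.8 z [0.0587 0.0696 0.072 ]
brass top 936 mean [0.5548 0.202  0.0708] rect [0.555  0.2019] [0.0251 0.025 ] 79.6 z [0.0693 0.0708 0.0721]
plate 6912 mean [0.5593 0.1975 0.049 ] rect [0.5554 0.201 ] [0.0841 0.0844] 85.3 z [0.0477 0.049  0.0503]
```

View pics/w4.png

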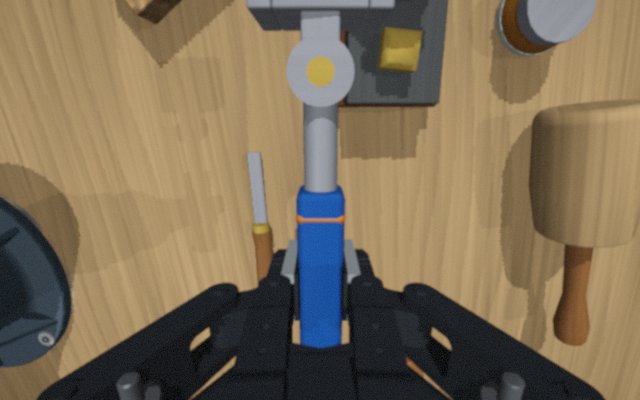

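The bolt head is at (401,50), rotated slightly on its plate, which spans (345..445, 0..105). The knuckle's gold disc is at (320,70). I'll get the socket offset from the knuckle.

```bash
python3 - <<'E'
from m import *
img=cv2.imread('pics/w4.png');W=np.load('w4.npy')
hsv=cv2.cvtColor(img,cv2.COLOR_BGR2HSV);H,S,V=[hsv[...,i].astype(int) for i in range(3)]
m=(H>18)&(H<35)&(S>110)
m[:40]=0;m[105:]=0;m[:,:295]=0;m[:,345:]=0
k=W[m].mean(0);e=np.array([.4788,.0903]);a=np.radians(-5.62)
d=np.array([-np.sin(a),np.cos(a)]);n=np.array([np.cos(a),np.sin(a)])
print(m.sum(),k,'along',(k[:2]-e)@d,'lat',(k[:2]-e)@n)
q=W.reshape(-1,3);q=q[(q[:,2]>.16)];L=(q[:,:2]-e)@d;l=(q[:,:2]-e)@n
s=(L>.1)&(abs(l)<.03);print('head front',np.percentile(L[s],[0.5,2,5]),'lat',np.percentile(l[s],[1,99]))
E
```

```text
600 [nan nan nan] along nan lat nan
head front [0.10016225 0.10062574 0.10152282] lat [-0.02388446  0.02434789]
```

Request:
arm_command --motion '[{"x":26,"y":-9,"z":0,"turn":-2.4},{"x":27,"y":-9,"z":0,"turn":-2.4},{"x":0,"y":0,"z":-40,"turn":0},{"x":0,"y":0,"z":-33,"turn":0},{"x":0,"y":0,"z":-20,"turn":0},{"x":0,"y":0,"z":-10,"turn":0},{"x":0,"y":0,"z":0,"turn":0},{"x":0,"y":0,"z":0,"turn":0},{"x":0,"y":0,"z":0,"turn":0}]'

```text
time_s: 6.9
eef_pos: [0.5327, 0.0729, 0.1622]
tool_rot: [0.001, 0.768, 0.64, 0.001]
ft_force: [0.9, -0.6, -4.2]
opening: 0.214
grasp_force: 108.0
```

```bash
python3 - <<'E'
from m import *
img=cv2.imread('pics/w4.png');W=np.load('w4.npy')
hsv=cv2.cvtColor(img,cv2.COLOR_BGR2HSV);H,S,V=[hsv[...,i].astype(int) for i in range(3)]
m=(H>18)&(H<35)&(S>110); m[:40]=0;m[105:]=0;m[:,:295]=0;m[:,345:]=0
k=np.nanmean(W[m],0);e=np.array([.4788,.0903]);a=np.radians(-5.62)
d=np.array([-np.sin(a),np.cos(a)]);print('knuckle',k,'along',(k[:2]-e)@d)
s=readout.read_state();e=s['eef_pos'];q=s['tool_rot'];yaw=2*np.degrees(np.arctan2(q[2],q[1]))-90
a=np.radians(yaw);d=np.array([-np.sin(a),np.cos(a)]);print('eef',e.round(4),'yaw',yaw,'pred socket',(e[:2]+.131*d).round(4))
for n in ['scene','side']:
    img,W,c=cloud(n,n+'5.png');P=W.reshape(-1,3);P=P[~np.isnan(P[:,0])]
    t=P[(abs(P[:,0]-.556)<.05)&(abs(P[:,1]-.2)<.05)&(P[:,2]>.105)&(P[:,2]<.14)]
    L=(t[:,:2]-e[:2])@d; t=t[(L>.103)]
    print(n,*info(t)) if len(t)>5 else print('none')
a=cv2.imread('pics/scene5.png')[170:250,370:480];b=cv2.imread('pics/side5.png')[110:190,220:330]
cv2.imwrite('pics/c5.png',cv2.resize(np.hstack([a,b]),(792,288),interpolation=2))
E
```

```text
knuckle [0.48730707 0.1751044  0.21843388] along 0.08522987117675107
eef [0.5327 0.0729 0.1622] yaw -10.419336828167957 pred socket [0.5564 0.2017]
scene 294 mean [0.5614 0.2002 0.1189] rect [0.5568 0.2003] [0.0532 0.057 ] 79.6 z [0.1091 0.1196 0.1247]
side 23 mean [0.5506 0.1885 0.1149] rect [0.5469 0.1987] [0.0153 0.0513] 8.0 z [0.1102 0.1143 0.1194]
```

View pics/c5.png

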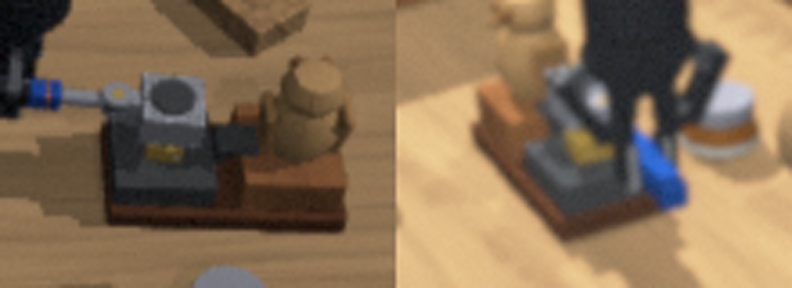

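The socket head hangs just above the brass head, at (172,110) versus (165,152) in the left crop. The predicted socket is within about 1 mm of the axis. I'll descend gently.

Request:
arm_command --motion '[{"x":-1,"y":0.5,"z":-8,"turn":0},{"x":0,"y":0,"z":-4,"turn":0},{"x":0,"y":0,"z":-3,"turn":0},{"x":0,"y":0,"z":-2,"turn":0},{"x":0,"y":0,"z":-2,"turn":0},{"x":0,"y":0,"z":0,"turn":0}]'

```text
time_s: 7.6
eef_pos: [0.5309, 0.0735, 0.1417]
tool_rot: [-0.0, 0.768, 0.64, -0.0]
ft_force: [-0.5, -0.2, -2.7]
opening: 0.213
grasp_force: 108.0
```

Request:
arm_command --motion '[{"x":0,"y":0,"z":-2,"turn":0},{"x":0,"y":0,"z":-2,"turn":0},{"x":0,"y":0,"z":0,"turn":0}]'

```text
time_s: 7.9
eef_pos: [0.5309, 0.0735, 0.1376]
tool_rot: [-0.0, 0.768, 0.64, -0.0]
ft_force: [0.5, -0.5, -4.0]
opening: 0.215
grasp_force: 108.0
```

Request:
arm_command --motion '[{"x":0,"y":0,"z":-2,"turn":0},{"x":0,"y":0,"z":-2,"turn":0},{"x":0,"y":0,"z":-2,"turn":0},{"x":0,"y":0,"z":0,"turn":0},{"x":0,"y":0,"z":0,"turn":0}]'

```text
time_s: 8.4
eef_pos: [0.531, 0.0735, 0.1319]
tool_rot: [-0.0, 0.768, 0.64, -0.0]
ft_force: [0.1, -0.3, -3.2]
opening: 0.211
grasp_force: 108.0
```

Request:
arm_command --motion '[{"x":0,"y":0,"z":-2,"turn":0},{"x":0,"y":0,"z":-2,"turn":0},{"x":0,"y":0,"z":-1,"turn":0},{"x":0,"y":0,"z":0,"turn":0},{"x":0,"y":0,"z":0,"turn":0}]'

```text
time_s: 8.9
eef_pos: [0.531, 0.0735, 0.1269]
tool_rot: [-0.0, 0.768, 0.64, -0.0]
ft_force: [-0.5, 0.5, -2.6]
opening: 0.216
grasp_force: 108.0
```

Request:
arm_command --motion '[{"x":0,"y":0,"z":-1,"turn":0},{"x":0,"y":0,"z":-1,"turn":0},{"x":0,"y":0,"z":0,"turn":0},{"x":0,"y":0,"z":0,"turn":0}]'

```text
time_s: 9.3
eef_pos: [0.5311, 0.0735, 0.125]
tool_rot: [0.0, 0.768, 0.64, 0.0]
ft_force: [-0.4, -0.0, -1.8]
opening: 0.215
grasp_force: 108.2
```

```bash
python3 - <<'E'
from m import *
s=readout.read_state();e=s['eef_pos'];q=s['tool_rot'];yaw=2*np.degrees(np.arctan2(q[2],q[1]))-90
a=np.radians(yaw);d=np.array([-np.sin(a),np.cos(a)]);print(s['time_s'],e,yaw,(e[:2]+.1305*d).round(4),s['ft_force'],s['torque'],s['joint_pos'])
img,W,c=cloud('scene','scene6.png');P=W.reshape(-1,3);P=P[~np.isnan(P[:,0])]
t=P[(abs(P[:,0]-.556)<.05)&(abs(P[:,1]-.2)<.05)&(P[:,2]>.07)&(P[:,2]<.1)]
t=t[((t[:,:2]-e[:2])@d>.103)];print(*info(t))
E
```

```text
9.3 [0.53105561 0.07351416 0.12496382] -10.401189779419312 [0.5546 0.2019] [-0.35834375 -0.00417983 -1.78082165] [-0.21866528  0.01317843 -0.05906527] [ 1.37537437e-01  3.87044633e-01 -2.65244840e-01  9.18359103e-01
  4.10142362e-05  1.88986877e+00]
275 mean [0.5596 0.2009 0.0823] rect [0.5549 0.201 ] [0.0519 0.0532] 79.3 z [0.0721 0.0827 0.0888]
```

The socket is fully down: the mouth is about 0.5 mm above the plate, and the moment is dropping as the bolt takes the weight. I'll ease the grip and turn clockwise along the arc about the bolt axis.

Request:
arm_command --motion '[{"x":0,"y":0,"z":-0.4,"turn":0},{"x":0,"y":0,"z":0,"turn":0},{"x":-4.5,"y":0.9,"z":0,"turn":-2},{"x":-4.4,"y":1.1,"z":0,"turn":-2},{"x":-4.4,"y":1.2,"z":0,"turn":-2},{"x":-4.3,"y":1.4,"z":0,"turn":-2},{"x":-4.3,"y":1.5,"z":0,"turn":-2},{"x":0,"y":0,"z":0,"turn":0}]' --grip_force 60

```text
time_s: 10.15
eef_pos: [0.5092, 0.0803, 0.1248]
tool_rot: [-0.0, 0.821, 0.57, 0.001]
ft_force: [3.0, 4.0, -3.2]
opening: 0.214
grasp_force: 108.2
```

```bash
cat > t.py <<'E'
from m import *
s=readout.read_state();e=s['eef_pos'];q=s['tool_rot'];yaw=2*np.degrees(np.arctan2(q[2],q[1]))-90
a=np.radians(yaw);d=np.array([-np.sin(a),np.cos(a)]);n=np.array([np.cos(a),np.sin(a)])
f=np.array(s['ft_force'])[:2];print('t',s['time_s'],e.round(4),'yaw',yaw.round(2),'sock',(e[:2]+.1305*d).round(4),'across',(f@n).round(2),'along',(f@d).round(2),'Fz',round(s['ft_force'][2],2),'M',np.round(s['torque'],2),'q6',round(s['joint_pos'][5],2))
E
python3 t.py
```

```text
t 10.15 [0.5092 0.0803 0.1248] yaw -20.44 sock [0.5548 0.2026] across 1.44 along 4.82 Fz -3.18 M [ 0.59 -0.37  0.03] q6 2.08
```

Request:
arm_command --motion '[{"x":-4.2,"y":1.7,"z":0,"turn":-2},{"x":-4.2,"y":1.8,"z":0,"turn":-2},{"x":0,"y":0,"z":0,"turn":0}]'

```text
time_s: 10.45
eef_pos: [0.5009, 0.0839, 0.1248]
tool_rot: [-0.0, 0.841, 0.541, 0.001]
ft_force: [2.9, 4.5, -3.3]
opening: 0.215
grasp_force: 108.2
```

```bash
python3 t.py
```

```text
t 10.45 [0.5009 0.0839 0.1248] yaw -24.44 sock [0.5549 0.2027] across 0.8 along 5.3 Fz -3.32 M [ 0.66 -0.49 -0.03] q6 2.16
```

Request:
arm_command --motion '[{"x":-3.9,"y":2.4,"z":0,"turn":-2},{"x":-4.0,"y":2.1,"z":0,"turn":-2},{"x":0,"y":0,"z":0,"turn":0}]'

```text
time_s: 10.75
eef_pos: [0.4929, 0.0881, 0.1247]
tool_rot: [-0.0, 0.859, 0.512, 0.0]
ft_force: [2.3, 1.9, -2.1]
opening: 0.213
grasp_force: 108.2
```

```bash
python3 t.py
```

```text
t 10.75 [0.4929 0.0881 0.1247] yaw -28.41 sock [0.5549 0.2029] across 1.12 along 2.74 Fz -2.07 M [ 0.35 -0.31 -0.03] q6 2.24
```

Request:
arm_command --motion '[{"x":-3.9,"y":2.4,"z":0,"turn":-2},{"x":-3.8,"y":2.6,"z":0,"turn":-2},{"x":0,"y":0,"z":0,"turn":0}]'

```text
time_s: 11.05
eef_pos: [0.4851, 0.0928, 0.1246]
tool_rot: [0.0, 0.876, 0.482, 0.0]
ft_force: [-0.3, 0.2, -0.8]
opening: 0.212
grasp_force: 108.4
```

```bash
python3 t.py
```

```text
t 11.05 [0.4851 0.0928 0.1246] yaw -32.36 sock [0.555 0.203] across -0.34 along 0.04 Fz -0.8 M [ 0.   -0.08 -0.08] q6 2.32
```

Request:
arm_command --motion '[{"x":-3.8,"y":2.5,"z":0,"turn":-2},{"x":-3.7,"y":2.6,"z":0,"turn":-2},{"x":0,"y":0,"z":0,"turn":0}]'

```text
time_s: 11.35
eef_pos: [0.4777, 0.0978, 0.1246]
tool_rot: [0.0, 0.892, 0.451, 0.0]
ft_force: [0.8, 1.7, -1.3]
opening: 0.212
grasp_force: 108.4
```

```bash
python3 t.py
```

```text
t 11.35 [0.4777 0.0978 0.1246] yaw -36.33 sock [0.555  0.2029] across -0.41 along 1.84 Fz -1.29 M [ 0.05 -0.06  0.  ] q6 2.41
```

Request:
arm_command --motion '[{"x":-3.6,"y":2.8,"z":0,"turn":-2},{"x":-3.5,"y":2.9,"z":0,"turn":-2},{"x":0,"y":0,"z":0,"turn":0}]'

```text
time_s: 11.65
eef_pos: [0.4706, 0.1034, 0.1246]
tool_rot: [0.0, 0.907, 0.42, 0.0]
ft_force: [-0.1, 1.2, -1.8]
opening: 0.214
grasp_force: 108.4
```

```bash
python3 t.py
```

```text
t 11.65 [0.4706 0.1034 0.1246] yaw -40.31 sock [0.555  0.2029] across -0.83 along 0.81 Fz -1.75 M [-0.01 -0.01  0.13] q6 2.49
```

Request:
arm_command --motion '[{"x":-3.4,"y":3.0,"z":0,"turn":-2},{"x":-3.3,"y":3.1,"z":0,"turn":-2},{"x":0,"y":0,"z":0,"turn":0}]'

```text
time_s: 11.95
eef_pos: [0.464, 0.1095, 0.1246]
tool_rot: [0.0, 0.922, 0.388, 0.0]
ft_force: [-0.3, -0.6, -1.6]
opening: 0.217
grasp_force: 108.4
```

```bash
python3 t.py
```

```text
t 11.95 [0.464  0.1095 0.1246] yaw -44.3 sock [0.5551 0.2029] across 0.25 along -0.62 Fz -1.55 M [-0.06 -0.    0.13] q6 2.58
```

Request:
arm_command --motion '[{"x":-3.2,"y":3.2,"z":0,"turn":-2},{"x":-3.1,"y":3.4,"z":0,"turn":-2},{"x":0,"y":0,"z":0,"turn":0}]'

```text
time_s: 12.25
eef_pos: [0.4583, 0.1154, 0.1247]
tool_rot: [0.001, 0.935, 0.356, 0.0]
ft_force: [5.0, -7.2, -1.3]
opening: 0.219
grasp_force: 108.3
```

```bash
python3 t.py
```

```text
t 12.25 [0.4583 0.1154 0.1247] yaw -48.34 sock [0.5558 0.2022] across 8.66 along -1.08 Fz -1.31 M [-1.5  -0.84  0.1 ] q6 2.66
```

The bolt is tight: 8.7 N across the handle and about 0.84 N m at the knuckle. I'll measure the bend before pushing further.

```bash
cat > b.py <<'E'
from m import *
import sys
def bend(img,W,zt):
    hsv=cv2.cvtColor(img,cv2.COLOR_BGR2HSV);H,S,V=[hsv[...,i].astype(int) for i in range(3)]
    # blue handle axis, by left/right edges per row
    m=(abs(H-115)<12)&(S>150);r=[(v,np.mean(np.flatnonzero(m[v,280:365]))+280) for v in range(225,330) if m[v,280:365].sum()>20]
    p=np.polyfit(*np.array(r).T,1); ha=np.degrees(np.arctan(p[0]))
    # lower edge of head: lowest steel row per column away from the neck
    st=(S<70)&(V>60); e=[]
    for u in list(range(258,292))+list(range(350,386)):
        col=np.flatnonzero(~st[:60,u]); 
        if len(col) and 8<col[0]<55: e.append((u,col[0]))
    e=np.array(e)
    if len(e)<10: return ha,None,len(e)
    q=np.polyfit(e[:,0],e[:,1],1)
    for _ in range(3):
        k=abs(np.polyval(q,e[:,0])-e[:,1])<1.5
        if k.sum()>8: q=np.polyfit(e[k,0],e[k,1],1)
    return ha,np.degrees(np.arctan(q[0])),k.sum(),len(e)
print('w3',bend(cv2.imread('pics/w3.png'),None,0)); print('w4',bend(cv2.imread('pics/w4.png'),None,0))
img,W,c=cloud('wrist',sys.argv[1]); print('now',bend(img,None,0))
E
python3 b.py w7.png; python3 t.py
```

```text
w3 (np.float64(0.14374403433195013), np.float64(1.0865173618377837), np.int64(22), 70)
w4 (np.float64(0.09512175133758342), np.float64(0.5894790517749507), np.int64(42), 70)
now (np.float64(0.10301858858851588), np.float64(-0.09897571225389597), np.int64(3), 64)
t 12.3 [0.4584 0.1153 0.1247] yaw -48.28 sock [0.5558 0.2021] across 8.57 along -0.94 Fz -1.87 M [-1.41 -0.83  0.09] q6 2.66
```

View pics/w7.png

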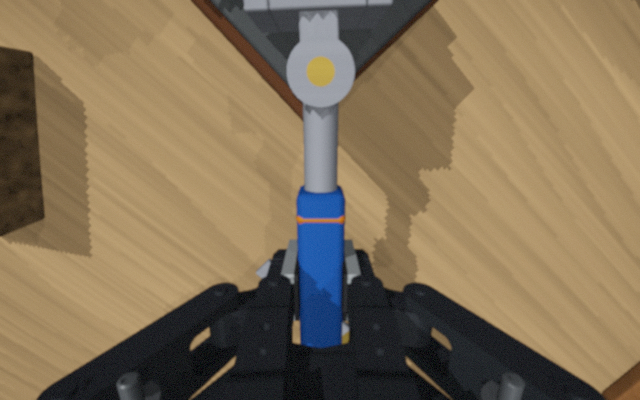

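The head's front edge is now tilted, running (245,11) to (392,5). That is a slight bend of about 0.04 rad. I'll add 3° about the knuckle.

Request:
arm_command --motion '[{"x":-1.5,"y":1.7,"z":0,"turn":-1.5},{"x":-1.4,"y":1.7,"z":0,"turn":-1.5},{"x":0,"y":0,"z":0,"turn":0},{"x":0,"y":0,"z":0,"turn":0}]'

```text
time_s: 12.7
eef_pos: [0.4556, 0.1186, 0.1247]
tool_rot: [0.001, 0.943, 0.332, 0.0]
ft_force: [4.6, -6.8, -1.8]
opening: 0.21
grasp_force: 108.2
```

```bash
python3 t.py; python3 - <<'E'
from m import *
img,W,c=cloud('wrist','w8.png')
for f in ['w3','w4','w7','w8']:
    im=cv2.imread(f'pics/{f}.png'); g=im.max(2).astype(int)
    st=(im.max(2)>90)&(im.max(2).astype(int)-im.min(2)<60)
    L=[(u,np.flatnonzero(~st[:,u])[0]) for u in list(range(262,294))+list(range(346,380))]
    print(f,[tuple(map(int,x)) for x in L[::9]])
    # gradient angle using strongest dark transition in top 40 rows
    e=[];sm=cv2.GaussianBlur(im.max(2),(5,5),0).astype(float)
    for u in list(range(262,294))+list(range(346,380)):
        d=np.diff(sm[:40,u]); e.append((u,np.argmin(d)))
    e=np.array(e);print('  ',[tuple(map(int,x)) for x in e[::9]])
E
```

```text
t 12.7 [0.4556 0.1186 0.1247] yaw -51.27 sock [0.5574 0.2003] across 8.16 along -0.68 Fz -1.75 M [-1.3  -0.78  0.15] q6 2.72
w3 [(262, 9), (271, 7), (280, 9), (289, 8), (350, 9), (359, 9), (368, 8), (377, 8)]
   [(262, 6), (271, 6), (280, 7), (289, 6), (350, 6), (359, 6), (368, 6), (377, 7)]
w4 [(262, 8), (271, 7), (280, 8), (289, 8), (350, 8), (359, 8), (368, 7), (377, 8)]
   [(262, 6), (271, 6), (280, 6), (289, 6), (350, 6), (359, 7), (368, 6), (377, 6)]
w7 [(262, 11), (271, 10), (280, 10), (289, 9), (350, 7), (359, 7), (368, 6), (377, 6)]
   [(262, 9), (271, 8), (280, 8), (289, 7), (350, 5), (359, 5), (368, 4), (377, 4)]
w8 [(262, 14), (271, 13), (280, 12), (289, 11), (350, 5), (359, 4), (368, 3), (377, 2)]
   [(262, 12), (271, 11), (280, 10), (289, 9), (350, 3), (359, 2), (368, 1), (377, 1)]
```

View pics/w8.png

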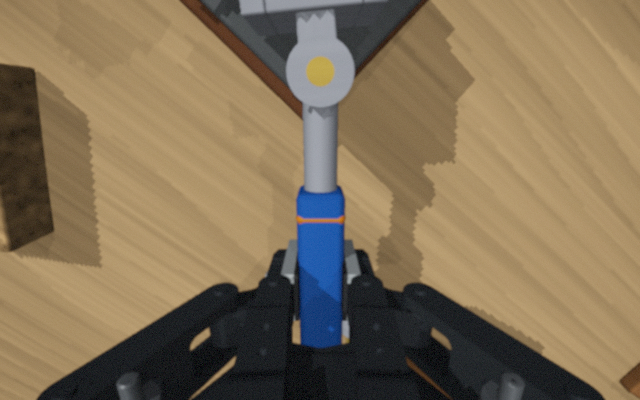

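The edge slope gives a bend of about 0.10 rad, up from 0.044, with the force on its plateau, so it has clicked. I'll ease off now.

Request:
arm_command --motion '[{"x":1.4,"y":-1.7,"z":0,"turn":1.5},{"x":1.5,"y":-1.7,"z":0,"turn":1.5},{"x":1.2,"y":-1.4,"z":0,"turn":1.3},{"x":1.3,"y":-1.4,"z":0,"turn":1.3},{"x":0,"y":0,"z":0,"turn":0},{"x":0,"y":0,"z":0,"turn":0}]'

```text
time_s: 13.35
eef_pos: [0.4611, 0.1124, 0.1247]
tool_rot: [0.001, 0.926, 0.377, 0.0]
ft_force: [5.0, -5.6, -0.8]
opening: 0.215
grasp_force: 108.2
```

```bash
python3 t.py
```

```text
t 13.35 [0.4611 0.1124 0.1247] yaw -45.69 sock [0.5545 0.2035] across 7.51 along -0.28 Fz -0.78 M [-1.35 -0.98 -0.15] q6 2.61
```

Request:
arm_command --motion '[{"x":0.8,"y":-0.8,"z":0,"turn":0.5},{"x":0.8,"y":-0.8,"z":0,"turn":0.5},{"x":0,"y":0,"z":0,"turn":0},{"x":0,"y":0,"z":0,"turn":0}]'

```text
time_s: 13.75
eef_pos: [0.4625, 0.1109, 0.1247]
tool_rot: [0.001, 0.923, 0.385, 0.0]
ft_force: [3.8, -3.9, -2.2]
opening: 0.213
grasp_force: 108.3
```

```bash
python3 t.py
```

```text
t 13.75 [0.4625 0.1109 0.1247] yaw -44.69 sock [0.5543 0.2037] across 5.5 along -0.09 Fz -2.15 M [-0.9 -0.7 -0.4] q6 2.59
```

Request:
arm_command --motion '[{"x":0.7,"y":-0.7,"z":0,"turn":-0.3},{"x":0.7,"y":-0.7,"z":0,"turn":-0.3},{"x":0,"y":0,"z":0,"turn":0},{"x":0,"y":0,"z":0,"turn":0}]'

```text
time_s: 14.15
eef_pos: [0.4629, 0.1104, 0.1244]
tool_rot: [-0.0, 0.925, 0.38, -0.0]
ft_force: [-0.5, 2.7, 0.3]
opening: 0.212
grasp_force: 108.6
```

```bash
python3 t.py; python3 - <<'E'
from m import *
img,W,c=cloud('wrist','w9.png')
e=[];sm=cv2.GaussianBlur(img.max(2),(5,5),0).astype(float)
for u in list(range(262,294))+list(range(346,380)): e.append((u,np.argmin(np.diff(sm[:40,u]))))
e=np.array(e);print(np.polyfit(e[:,0],e[:,1],1))
E
```

```text
t 14.15 [0.4629 0.1104 0.1244] yaw -45.35 sock [0.5558 0.2021] across -2.22 along 1.52 Fz 0.27 M [0.49 0.17 0.64] q6 2.6
[-0.01158204  9.40298841]
```

The handle is straight again (residual about 0.01 rad) and the forces are small. I'll release and rise.

Request:
arm_command --motion '[{"x":0,"y":0,"z":0,"turn":0},{"x":0,"y":0,"z":0,"turn":0},{"x":0,"y":0,"z":0,"turn":0},{"x":0,"y":0,"z":0,"turn":0},{"x":0,"y":0,"z":0,"turn":0},{"x":0,"y":0,"z":0,"turn":0},{"x":0,"y":0,"z":0,"turn":0},{"x":0,"y":0,"z":0,"turn":0}]' --fingers -1

```text
time_s: 15.0
eef_pos: [0.463, 0.1103, 0.1245]
tool_rot: [0.0, 0.925, 0.379, 0.0]
ft_force: [0.5, -1.6, -0.7]
opening: 0.994
grasp_force: 0.0
```

Request:
arm_command --motion '[{"x":0,"y":0,"z":10,"turn":0},{"x":0,"y":0,"z":20,"turn":0},{"x":0,"y":0,"z":40,"turn":0},{"x":0,"y":0,"z":40,"turn":0},{"x":0,"y":0,"z":40,"turn":0},{"x":0,"y":0,"z":0,"turn":0},{"x":0,"y":0,"z":0,"turn":0}]'

```text
time_s: 15.7
eef_pos: [0.4633, 0.1104, 0.2757]
tool_rot: [0.0, 0.925, 0.379, 0.001]
ft_force: [-1.0, -0.1, -0.9]
opening: 0.997
grasp_force: 0.0
```

```bash
python3 t.py; python3 - <<'E'
from m import *
img,W,c=cloud('wrist','w10.png')
P=W.reshape(-1,3);P=P[~np.isnan(P[:,0])]
q=P[(np.hypot(P[:,0]-.555,P[:,1]-.202)<.04)&(P[:,2]>.073)&(P[:,2]<.1)];print('head',*info(q))
A=np.c_[q[:,:2]-q[:,:2].mean(0),np.ones(len(q))];print('slope',np.linalg.lstsq(A,q[:,2],rcond=None)[0].round(3))
m=seg(img,W,'blue',[(.38,.55),(.05,.2),(.06,.1)]);print('blue',*info(W[m]))
E
```

```text
t 15.7 [0.4633 0.1104 0.2757] yaw -45.4 sock [0.5562 0.202 ] across -0.64 along -0.73 Fz -0.88 M [-0.    0.02  0.01] q6 2.6
head 4665 mean [0.5532 0.2002 0.0814] rect [0.5502 0.197 ] [0.0655 0.05  ] 46.4 z [0.0783 0.0806 0.0849]
slope [0.023 0.022 0.081]
blue 1806 mean [0.4592 0.1029 0.0791] rect [0.4587 0.1026] [0.0976 0.0177] 46.2 z [0.0779 0.0791 0.0803]
```

View pics/w10.png

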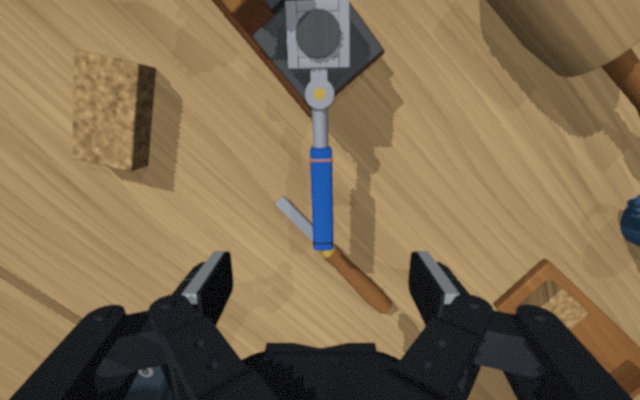

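The wrench sits level on the bolt with its head at (320,35), its top at 0.081 m (so the mouth is at 0.050 m) and the handle straight. The gripper is clear and the bystanders show no sign of having moved. I'll hand in.

```bash
python3 -c "
from rig import r
print(r.job_done())"
```

```text
the job is handed in; nothing more can be done
None
```

I tightened the bolt until the handle clicked at about 0.10 rad of bend, then let go; the wrench is left fully down on the bolt with its handle straight, and the job is handed in (no verdict was returned).

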